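# Open a tight storage jar in the one-handed jar brace

### The arm

A 6-joint arm with a two-finger parallel gripper is mounted at the origin on the work surface. World frame = base frame: x ahead of the robot, y to its left, z up, the work surface at z = 0. Lengths are in mm, angles in rad, forces in N, time in s.
With the tool pointing down it reaches from about 325 to 1000 mm from the base axis. Payload 5.1 kg.
Tool frame: the origin (TCP) lies on the centre line of the jaws, within the pads' length; the fingertips stand 22 mm ahead of it and the grasp point (between the pads) lies 3 mm ahead of it; z points along the fingers, y is the line along which they close (so a half turn about z gives the same grasp; the last joint's range is limited). The gripper opens to 85 mm and grips with 20 to 120 N. Pads are 22 mm wide; open, the fingers measure 114 mm over their backs; the gripper's body (76 mm by 85 mm) begins 54 mm behind the grasp point. The pads swing forward as they close: fully open they stand 13 mm farther back than shut.
Start: joints at [-1.288, 0.124, 1.65, -0, 1.367, -0.083], TCP at [232.47, -606.995, 253.322] pointing down, gripper open.
Joint ranges: [-2.61, 2.61], [-1.02, 2.33], [0.03, 2.71], [-1.35, 4.49], [0.32, 2.68], [-2.91, 2.91]. Speed limits (rad/s): [2.57, 2.57, 3.14, 3.14, 3.14, 3.14].

### API

Orientations are given as a rotation vector (axis times angle).
In Python, from bench import * gives the robot as it stands. The module is installed in compiled form; this text tells all that it offers.
- The arm moves only by the tool send_rows, never from a script. Its argument "motion" is a list of rows, each an object with "offset": the shift along the tool's x, y, z in units of 50 mm (1.0 is 50 mm), a list of three; "yaw": the turn about the tool's z in units of 5 degrees (1.0 is 5 degrees); "jaw": the closure, from -1 (fully open) to 1 (shut). A call has 1 to 5 rows; each row is the pose to reach, as a shift and turn from the pose commanded when the call began, along the tool's axes at that moment; what a row does not reach only later rows make up. A row lasts 1/10 s, in which the tool goes at most 50 mm and 8.59 degrees, less where a joint would pass 70% of its speed; a pose out of reach is approached as far as the arm can. A call with a gripper value outside its range is refused whole. The fingers move at their own pace and stop on an object; "grip_force" is the grip in N (left out, the last holds). Time passes only in rows, so rows that repeat a pose let the fingers close. It gives the time, the measured TCP pose, the force, the opening and the grip force at its end, in the units of the state.
- get_obs(): the state, without advancing time (a new reading comes with each control period).
- camera(name): name is "side" or "top"; returns a dict with "pixels" (420x560x3 uint8, blue, green, red), "intrinsics" (3x3 intrinsics, pixels), "k1" (the pictures are not rectified: a ray, as slopes to the right and down, at radius r is drawn at 1 + k1 r^2 times it, then the intrinsics apply), "rvec" (rotation vector, rad) and "tvec" (3), from world to camera coordinates, as OpenCV has them. Camera axes: x right, y down, z forward; pixel columns grow to the right and rows downward; lengths in mm; the calibration is good to about 2 mm. A picture is of the moment at which its call begins. There is no depth.
- job_done(): hands the job in; it is judged then, once.
The state is a dict: "t": time; "joints": joint angles; "dq": joint speeds; "joint_efforts": joint torques, N m; "tcp_pos": TCP position; "eef_rot": TCP orientation; "ft_force": force on the tool from outside, world axes, zero at the start; "ft_torque": the same for the moment, N m; "gripper_width": finger opening in mm; "finger_force": force on a finger pad.
Only numpy, scipy, OpenCV 4.12 (cv2) and the standard library are available. Lean on these libraries where they do the work, as an engineer would, in place of code of your own. Each camera call takes 0.05 s, during which the arm holds its last target. There are 200 camera calls.

### The job

Carry the tall square storage jar, upright and still closed, to the jar brace and press it fully home in the square recess; only there, with the brace keeping the jar from spinning, unscrew its tight cap anticlockwise and stop turning once the thread lets go. Lift the cap clear and finish while still gripping it, level and still, straight over the jar with its lower edge about two centimetres above the mouth, the jar left standing in the brace. Leave everything else where it stands.

Things in the scene. Friction and masses are not known exactly. Their poses are not given: they have to be found in the camera images.
- jar_center (a point): Centre, half-way up, of the body of the tall square white ceramic jar (loose, about 0.45 kg). The body is 66 x 66 mm and 90 mm tall: its underside is 45 mm below, its shoulder (flat top) 45 mm above this point; z up, x and y square to its faces. A 38 mm round neck and the cap stand on it, 128 mm in all. On the bare counter the whole jar spins when the cap is turned.
- cap_center (a point): Centre, half-way up, of the tall jar's round cap of light wood, 60 mm in diameter, 32 mm tall, 60 g, loose; z up. Screwed on, it is 67 mm above jar_center, its axes along the jar's, its lower edge 6 mm above the jar's shoulder. The closed cap is strong enough to carry the jar and to press it down by.
- cap_rim (a point): Centre of the cap's lower edge, 16 mm below cap_center. Turned 60 degrees anticlockwise from above relative to the jar, the thread lets go and a springy seal pushes the cap up, 3 mm at most; at 90 it meets a stop. From 65 to 88 degrees it lifts straight off; at less it stays locked. The jar itself twists up to 5 degrees either way in the recess. Turning takes about 0.1 to 0.5 N m.
- jar_mouth (a point): Centre of the tall jar's mouth, 77 mm above jar_center (122 mm above the jar's underside).
- holder_seat (a point): Centre of the recess floor of the jar brace, a grey square block 120 x 120 mm, 30 mm tall, fixed to the counter; z up, x and y square to the recess. The floor is 6 mm above the counter; the recess is 72 x 72 mm and 24 mm deep, bevelled at 45 degrees over its top 8 mm. The jar fits with 3 mm to spare on each side, any of four ways round.
- short_jar: Bystander: square white jar with a low body 66 x 66 x 55 mm, wooden cap 60 mm wide, 93 mm tall in all, loose. Origin: centre of its underside.
- round_jar: Bystander: round white jar, 72 mm in diameter, wooden cap 60 mm wide, 128 mm tall in all, loose. Origin: centre of its underside.
- mug: Bystander: white mug, 80 mm wide, 90 mm tall, loose. Origin: centre of its underside.
- bowl: Bystander: bowl, 120 mm wide, 45 mm tall, loose. Origin: centre of its underside.
- spoon: Bystander: wooden spoon lying on the counter near the robot, loose. Origin: on its underside.
- soap: Bystander: green glass bottle, 60 mm wide, 170 mm tall, loose. Origin: centre of its underside.
- trivet: Bystander: round cork trivet, 110 mm wide, 10 mm thick, on the counter near the robot. Origin: centre of its underside.
Mind the look-alikes: they are no part of the job. What is shaped like the part that bears cap_center but blue or pink is not meant.

How it is judged:
By the outcome, as a careful person would: the job done as asked, in the order asked, and still so for the second after the job is handed in, while the arm keeps its last pose, push and grip.
It also fails if it takes over 38 s, if anything falls off the work surface, if the arm or the gripper's body presses on something with over 40 N, if the wrist force passes 120 N, or if a joint passes its speed limit or range.

## Working session

There is one attempt and no reset: what is moved stays moved. The work goes in short steps, Python scripts to look and compute and a tool call to move; the robot and the scene stay as the last step left them, time stands still between calls to the robot, and variables do not carry over. Pictures are saved under pics/ and viewed, at most 10 in all, crops included, and the job is handed in when it is done.

Besides the shell and the picture viewer there is one more tool, called after "Emit:" in YAML: its name, and indented under it one key for each argument. send_rows: Moves the arm, as the interface text tells. Its arguments: {"type":"object","properties":{"motion":{"type":"array","items":{"type":"object","properties":{"offset":{"type":"array","items":{"type":"number"}},"yaw":{"type":"number"},"jaw":{"type":"number"}}}},"grip_force":{"type":"number"}},"required":["motion"]}

```bash
mkdir -p pics; cat > h.py <<'E'
from bench import *
import numpy as np, cv2
def save(n):
    c=camera(n.split('_')[0]); cv2.imwrite(f'pics/{n}.png',c['pixels']); np.savez(f'pics/{n}.npz',**{k:v for k,v in c.items()}); return c
def load(n): return dict(np.load(f'pics/{n}.npz'))
def ray(c,uv):
    K=np.array(c['intrinsics']);k1=float(c['k1']);d=(np.array(uv,float)-K[:2,2])/[K[0,0],K[1,1]]
    s=d.copy()
    for _ in range(30): s=d/(1+k1*(s@s))
    R,_=cv2.Rodrigues(np.array(c['rvec'],float)); t=np.array(c['tvec'],float).ravel()
    o=-R.T@t; v=R.T@np.array([s[0],s[1],1]); return o,v
def atz(c,uv,z):
    o,v=ray(c,uv); return (o+v*(z-o[2])/v[2]).round(1)
def proj(c,p):
    R,_=cv2.Rodrigues(np.array(c['rvec'],float)); K=np.array(c['intrinsics'])
    return cv2.projectPoints(np.array(p,float).reshape(-1,3),np.array(c['rvec'],float),np.array(c['tvec'],float),K,np.array([float(c['k1']),0,0,0]))[0].reshape(-1,2).round(1)
E
python3 - <<'E'
from h import *
for n in('top_0','side_0'):
    c=save(n);print(n,c['intrinsics'],c['k1'],c['rvec'],c['tvec'],ray(c,(280,210)))
o=get_obs();print(o)
E
```

```text
top_0 [[520.01831461   0.         278.51891164]
 [  0.         520.01831461 212.2755333 ]
 [  0.           0.           1.        ]] 0.06313731608888482 [ 2.19981316 -2.16328515  0.09542244] [  28.08273711  582.57395616 1022.66843274] (array([ 495.74128729,   42.27020377, 1066.99839915]), array([ 0.08684503, -0.00701345, -0.99621083]))
side_0 [[544.40945181   0.         281.54705853]
 [  0.         544.40945181 216.46689254]
 [  0.           0.           1.        ]] -0.1969581360991329 [ 0.28970185 -2.70804037  1.36681268] [ 560.85303935  156.82173539 1096.51913547] (array([382.92304598, 889.64601242, 776.79039408]), array([ 0.17311382, -0.79279667, -0.58451196]))
{'t': 0.1, 'joints': array([-1.28755234e+00,  1.24443199e-01,  1.65153188e+00,  3.36680056e-06,
        1.36748624e+00, -8.26258403e-02]), 'dq': array([-0.00064198, -0.00092403, -0.00314888,  0.0010481 , -0.00068204,
        0.00174483]), 'joint_efforts': array([ 4.87376183e-04, -4.24933684e+01, -3.66652787e+01,  3.16501342e-06,
        4.00904988e-03, -8.85032335e-06]), 'tcp_pos': array([ 232.3617273 , -606.50896875,  252.17703577]), 'eef_rot': array([-3.08734371e+00, -5.71167552e-01,  2.88619572e-04]), 'ft_force': array([-0.24264582, -0.42500776, -1.26683644]), 'ft_torque': array([ 0.0157879 , -0.05074296, -0.00891862]), 'finger_force': 0.0, 'gripper_width': 85.21890706571398}
```

View pics/top_0.png

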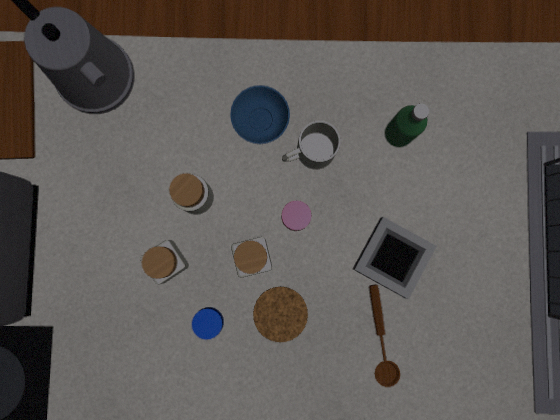

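View pics/side_0.png

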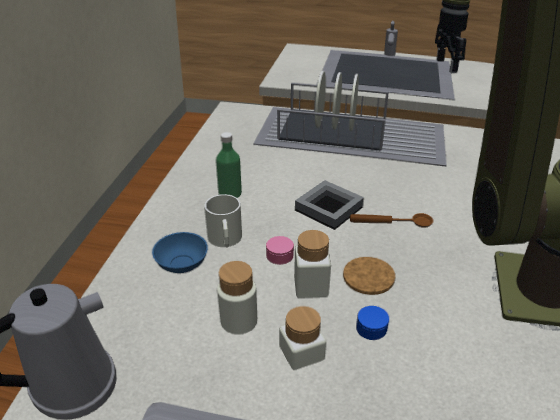

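Wooden-capped candidates in top/side:
- (187,190)/(238,295): a round body.
- (159,262)/(303,335): a low square body.
- (250,257)/(313,265): a tall square body, which fits.

The blue disc (208,323) and the pink one (296,215) are decoys. I'll confirm the choice in one enlarged crop.

```bash
python3 - <<'E'
from h import *
t=load('top_0');s=load('side_0')
a=t['pixels'][225:290,220:285]; b=t['pixels'][212:303,350:441]; d=s['pixels'][225:305,280:360]; e=s['pixels'][175:230,290:370]
f=lambda x,w,h:cv2.resize(x,(w,h),interpolation=cv2.INTER_CUBIC)
im=np.vstack([np.hstack([f(a,300,300),f(b,300,300)]),np.hstack([f(d,300,300),f(e,300,206).copy() if 0 else cv2.copyMakeBorder(f(e,300,206),0,94,0,0,cv2.BORDER_CONSTANT)])])
im=np.clip(im.astype(float)*1.4,0,255).astype(np.uint8)
cv2.imwrite('pics/crop0.png',im)
print(atz(t,(250,257),128),atz(t,(159,262),93),atz(t,(187,190),128))
print(proj(s,[atz(t,(250,257),128),atz(t,(159,262),93)]))
E
```

```text
[491.9  88.2 128. ] [480.  258.3  93. ] [611.1 204.8 128. ]
[[313.9 239. ]
 [303.5 317.2]]
```

View pics/crop0.png

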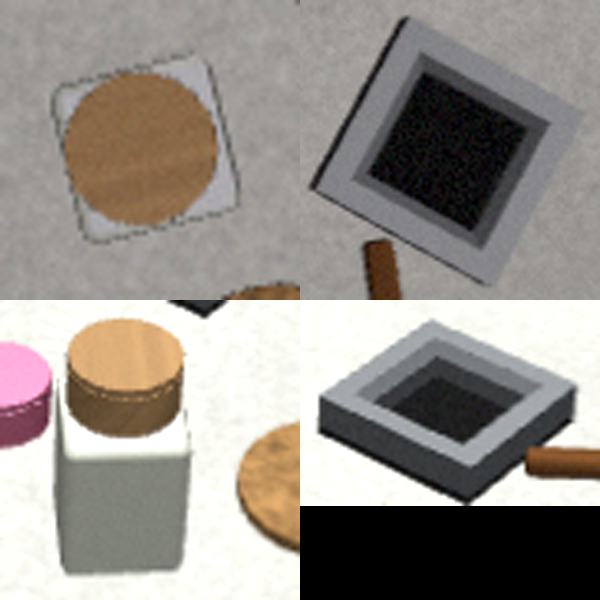

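The crop confirms the tall square jar at top pixel (250,257): its body is tall and square, and its cap is wood. It also shows the brace's corners. Next I'll compute poses.

```bash
python3 - <<'E'
from h import *
t=load('top_0');s=load('side_0')
def up(p,x0,y0,sc): return ((p[0]+.5)/sc-.5+x0,(p[1]+.5)/sc-.5+y0)
def quad(n,P):
    P=np.array(P); c=P[:,:2].mean(0); E=np.roll(P,-1,0)-P
    print(n,P[:,:2].tolist(),'c',c.round(1),'ang',[(np.degrees(np.arctan2(e[1],e[0]))%90).round(1) for e in E],'len',[np.hypot(*e[:2]).round(1) for e in E])
s1=300/65;s2=300/91
print('cap top',atz(t,up((140.5,148),220,225,s1),128))
quad('jar sh',[atz(t,up(p,220,225,s1),90) for p in((50,89),(208,51),(241,207),(91,244))])
quad('brace outer top',[atz(t,up((x-300,y),350,212,s2),30) for x,y in((410,18),(584,112),(488,286),(318,188))])
quad('recess top',[atz(t,up((x-300,y),350,212,s2),30) for x,y in((418,52),(551,121),(484,250),(356,182))])
# side crops: cap top ellipse centre (125,355), jar crop scale 3.75 ; brace side crop scale 3.75
s3=3.75
print('cap side',atz(s,up((125,355-300),280,225,s3),128))
quad('brace side',[atz(s,up((x-300,y-300),290,175,s3),30) for x,y in((432,320),(578,387),(467,465),(318,400))])
print('others',atz(t,(296,215),20),atz(t,(280,315),10),atz(t,(376,287),15),atz(t,(318,143),60), atz(t,(407,125),80))
E
```

```text
cap top [492.5  88.1 128. ]
jar sh [[515.6, 127.2], [532.1, 63.4], [469.3, 48.8], [453.5, 109.1]] c [492.6  87.1] ang [np.float64(14.5), np.float64(13.1), np.float64(14.7), np.float64(16.2)] len [np.float64(65.9), np.float64(64.5), np.float64(62.3), np.float64(64.7)]
brace outer top [[575.4, -170.9], [520.5, -274.9], [415.9, -216.9], [472.0, -115.7]] c [ 496.  -194.6] ang [np.float64(62.2), np.float64(61.0), np.float64(61.0), np.float64(61.9)] len [np.float64(117.6), np.float64(119.6), np.float64(115.7), np.float64(117.2)]
recess top [[554.8, -175.7], [514.7, -255.2], [437.1, -214.7], [476.0, -138.5]] c [ 495.6 -196. ] ang [np.float64(63.2), np.float64(62.4), np.float64(63.0), np.float64(64.7)] len [np.float64(89.0), np.float64(87.5), np.float64(85.6), np.float64(87.1)]
cap side [493.6  89.4 128. ]
brace side [[520.5, -275.4], [415.7, -216.3], [475.1, -116.6], [577.9, -165.5]] c [ 497.3 -193.4] ang [np.float64(60.6), np.float64(59.2), np.float64(64.6), np.float64(62.4)] len [np.float64(120.3), np.float64(116.1), np.float64(113.8), np.float64(124.0)]
others [577.4   2.4  20. ] [376.9  31.4  10. ] [ 436.  -159.7   15. ] [716.8 -37.2  60. ] [ 750.  -206.2   80. ]
```

```bash
cat >> h.py <<'E'
from scipy.spatial.transform import Rotation as Ro
def go(target,obs=None):
    o=obs or get_obs(); R=Ro.from_rotvec(o['eef_rot']).as_matrix()
    d=R.T@(np.array(target)-o['tcp_pos']); yaw=np.degrees(np.arctan2(R[1,0],R[0,0]))
    print('t',round(o['t'],2),'tcp',o['tcp_pos'].round(1),'offset',(d/50).round(3),'len',np.linalg.norm(d).round(1),'xyaw',yaw.round(2),'tilt',np.degrees(np.arccos(-R[2,2])).round(2),'F',o['ft_force'].round(1),'T',o['ft_torque'].round(2),'w',round(float(o['gripper_width']),1),'ff',round(float(o['finger_force']),1),'q',o['joints'].round(2))
E
python3 - <<'E'
from h import *
go((493,88,200)); o=get_obs(); print(Ro.from_rotvec(o['eef_rot']).as_matrix().round(3))
E
```

```text
t 0.1 tcp [ 232.4 -606.5  252.2] offset [  9.837 -11.104   1.066] len 743.6 xyaw 20.96 tilt 0.11 F [-0.2 -0.4 -1.3] T [ 0.02 -0.05 -0.01] w 85.2 ff 0.0 q [-1.29  0.12  1.65  0.    1.37 -0.08]
[[ 0.934  0.358 -0.001]
 [ 0.358 -0.934  0.002]
 [ 0.    -0.002 -1.   ]]
```

Emit:
send_rows:
  motion:
    - {"offset": [0.66, -0.74, 0.07], "yaw": 0, "jaw": -1}
    - {"offset": [1.31, -1.48, 0.14], "yaw": 0, "jaw": -1}
    - {"offset": [1.97, -2.22, 0.21], "yaw": 0, "jaw": -1}
    - {"offset": [2.62, -2.96, 0.28], "yaw": 0, "jaw": -1}
    - {"offset": [3.28, -3.7, 0.35], "yaw": 0, "jaw": -1}

```text
t: 0.6
tcp_pos: [319.5, -373.5, 235.1]
eef_rot: [-3.089, -0.57, 0.0]
ft_force: [-0.4, -0.2, 0.2]
gripper_width: 85.7
finger_force: 0.0
```

Emit:
send_rows:
  motion:
    - {"offset": [0.66, -0.74, 0.07], "yaw": 0, "jaw": -1}
    - {"offset": [1.31, -1.48, 0.14], "yaw": 0, "jaw": -1}
    - {"offset": [1.97, -2.22, 0.21], "yaw": 0, "jaw": -1}
    - {"offset": [2.62, -2.96, 0.28], "yaw": 0, "jaw": -1}
    - {"offset": [3.28, -3.7, 0.35], "yaw": 0, "jaw": -1}

```text
t: 1.1
tcp_pos: [406.4, -142.2, 218.0]
eef_rot: [3.089, 0.571, 0.0]
ft_force: [2.0, -0.1, 0.9]
gripper_width: 85.8
finger_force: 0.0
```

Emit:
send_rows:
  motion:
    - {"offset": [0.66, -0.74, 0.07], "yaw": 0, "jaw": -1}
    - {"offset": [1.31, -1.48, 0.14], "yaw": 0, "jaw": -1}
    - {"offset": [1.97, -2.22, 0.21], "yaw": 0, "jaw": -1}
    - {"offset": [2.62, -2.96, 0.28], "yaw": 0, "jaw": -1}
    - {"offset": [3.28, -3.7, 0.35], "yaw": 0, "jaw": -1}

```text
t: 1.6
tcp_pos: [493.4, 89.4, 200.4]
eef_rot: [3.089, 0.572, -0.0]
ft_force: [1.0, -1.5, 0.3]
gripper_width: 85.1
finger_force: 0.0
```

```bash
python3 - <<'E'
from h import *
go((493,88,200)); save('side_1')
E
```

```text
t 1.6 tcp [493.4  89.4 200.4] offset [-0.018  0.024  0.008] len 1.6 xyaw 20.98 tilt 0.01 F [ 1.  -1.5  0.3] T [-0.02 -0.08  0.  ] w 85.1 ff 0.0 q [ 0.07 -0.17  2.03 -0.    1.28  1.28]
```

View pics/side_1.png

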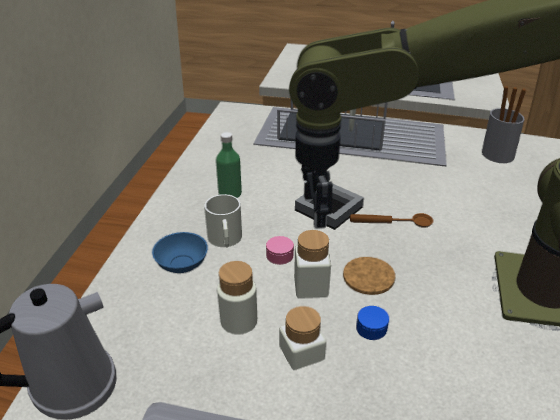

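The side view shows the open gripper straight over the tall square jar: fingertips near (318,220), cap at (313,240). Going down.

Emit:
send_rows:
  motion:
    - {"offset": [-0.02, 0.02, 0.6], "yaw": 0, "jaw": -1}
    - {"offset": [-0.02, 0.02, 1.1], "yaw": 0, "jaw": -1}
    - {"offset": [-0.02, 0.02, 1.5], "yaw": 0, "jaw": -1}
    - {"offset": [-0.02, 0.02, 1.7], "yaw": 0, "jaw": -1}
    - {"offset": [-0.02, 0.02, 1.7], "yaw": 0, "jaw": -1}

```text
t: 2.15
tcp_pos: [491.5, 85.8, 113.9]
eef_rot: [-3.089, -0.571, 0.006]
ft_force: [0.1, -0.0, -1.0]
gripper_width: 85.0
finger_force: 0.0
```

Emit:
send_rows:
  motion:
    - {"offset": [0, 0, 0], "yaw": 0, "jaw": 0.3}
    - {"offset": [0, 0, 0], "yaw": 0, "jaw": 1}
    - {"offset": [0, 0, 0], "yaw": 0, "jaw": 1}
    - {"offset": [0, 0, 0], "yaw": 0, "jaw": 1}
    - {"offset": [0, 0, 0], "yaw": 0, "jaw": 1}
  grip_force: 80

```text
t: 2.65
tcp_pos: [493.9, 86.2, 118.0]
eef_rot: [-3.089, -0.571, -0.004]
ft_force: [-1.9, 2.0, 6.2]
gripper_width: 58.1
finger_force: 85.8
```

```bash
python3 - <<'E'
from h import *
go((496,-195,180)); 
a=save('side_2')['pixels'];b=save('top_2')['pixels']
f=lambda x,w,h:cv2.resize(x,(w,h),interpolation=cv2.INTER_CUBIC)
im=np.hstack([f(a[190:310,260:380],400,400),f(b[190:310,190:310],400,400)])
cv2.imwrite('pics/crop2.png',im)
E
```

```text
t 2.65 tcp [493.9  86.2 118. ] offset [-1.968  5.269 -1.245] len 288.0 xyaw 20.95 tilt 0.16 F [-1.9  2.   6.2] T [ 0.11  0.4  -0.01] w 58.1 ff 85.8 q [ 0.07 -0.08  2.1   0.    1.12  1.27]
```

View pics/crop2.png

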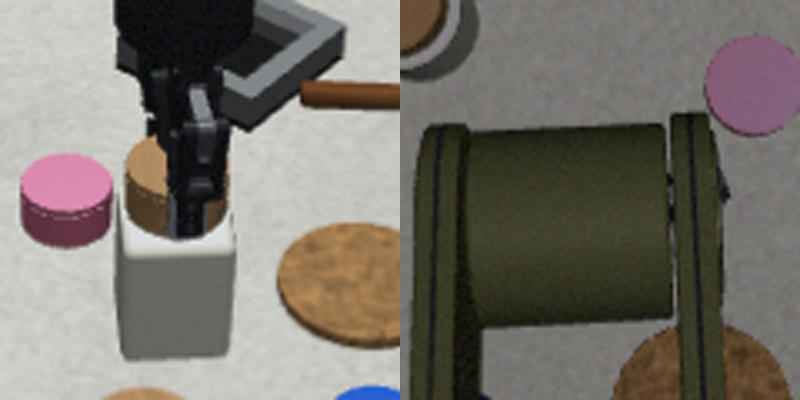

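The crop shows the fingers on the wooden cap of the tall jar. Their tips are at about (190,235), at the shoulder, and the upward force reading suggests they touch it. I'll regrip a few mm higher.

Emit:
send_rows:
  motion:
    - {"offset": [0, 0, 0], "yaw": 0, "jaw": -0.8}
    - {"offset": [0, 0, 0], "yaw": 0, "jaw": -0.8}
    - {"offset": [0, 0, -0.09], "yaw": 0, "jaw": -0.8}
    - {"offset": [0, 0, -0.09], "yaw": 0, "jaw": -0.5}
    - {"offset": [0, 0, -0.09], "yaw": 0, "jaw": 1}

```text
t: 3.25
tcp_pos: [493.4, 86.3, 121.6]
eef_rot: [-3.089, -0.571, -0.002]
ft_force: [-2.2, -0.0, 3.8]
gripper_width: 58.1
finger_force: 84.8
```

Emit:
send_rows:
  motion:
    - {"offset": [0, 0, 0], "yaw": 0, "jaw": 1}
    - {"offset": [0, 0, 0], "yaw": 0, "jaw": 1}
    - {"offset": [0, 0, 0], "yaw": 0, "jaw": 1}

```text
t: 3.55
tcp_pos: [493.3, 86.3, 121.6]
eef_rot: [-3.089, -0.571, -0.001]
ft_force: [-2.4, 1.8, 6.0]
gripper_width: 58.2
finger_force: 84.9
```

```bash
python3 - <<'E'
from h import *
go((496,-195,190)); 
c=save('side_3')['pixels']
cv2.imwrite('pics/crop3.png',cv2.resize(c[190:310,260:380],(480,480),interpolation=cv2.INTER_CUBIC))
E
```

```text
t 3.55 tcp [493.3  86.3 121.6] offset [-1.96   5.272 -1.371] len 289.5 xyaw 20.96 tilt 0.06 F [-2.4  1.8  6. ] T [ 0.13  0.38 -0.08] w 58.2 ff 84.9 q [ 0.07 -0.09  2.1   0.    1.13  1.27]
```

View pics/crop3.png

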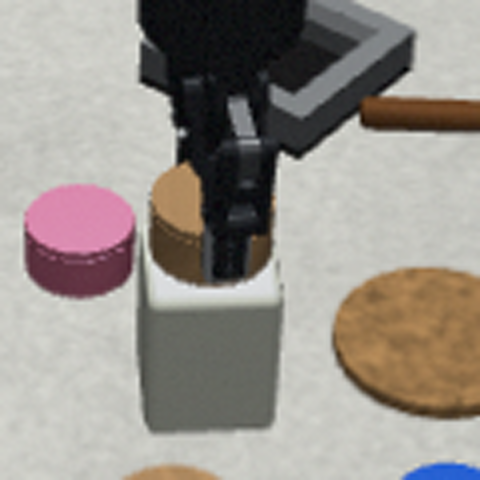

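Same jar, grip now about level with the cap's lower edge. The 6 N is friction from the closing fingers. Next I'll lift, carry to the brace and turn.

Emit:
send_rows:
  motion:
    - {"offset": [0, 0, -0.4], "yaw": 0, "jaw": 1}
    - {"offset": [0, 0, -0.9], "yaw": 0, "jaw": 1}
    - {"offset": [0, 0, -1.37], "yaw": 0, "jaw": 1}
    - {"offset": [-0.2, 0.53, -1.37], "yaw": 0, "jaw": 1}
    - {"offset": [-0.49, 1.32, -1.37], "yaw": 0, "jaw": 1}

```text
t: 4.1
tcp_pos: [493.3, 16.1, 188.7]
eef_rot: [-3.088, -0.577, -0.0]
ft_force: [0.8, -1.2, -5.1]
gripper_width: 57.7
finger_force: 87.4
```

Emit:
send_rows:
  motion:
    - {"offset": [-0.29, 0.79, 0], "yaw": 1.7, "jaw": 1}
    - {"offset": [-0.6, 1.6, 0], "yaw": 3.4, "jaw": 1}
    - {"offset": [-0.9, 2.4, 0], "yaw": 5.1, "jaw": 1}
    - {"offset": [-1.2, 3.2, 0], "yaw": 6.8, "jaw": 1}
    - {"offset": [-1.47, 3.95, 0], "yaw": 8.5, "jaw": 1}

```text
t: 4.6
tcp_pos: [494.3, -196.6, 187.1]
eef_rot: [-3.084, 0.597, 0.004]
ft_force: [0.9, 0.4, -5.1]
gripper_width: 57.8
finger_force: 87.4
```

Emit:
send_rows:
  motion:
    - {"offset": [0, 0, 0], "yaw": 0, "jaw": 1}
    - {"offset": [0, 0, 0], "yaw": 0, "jaw": 1}

```text
t: 4.8
tcp_pos: [494.5, -195.5, 187.2]
eef_rot: [-3.085, 0.589, 0.005]
ft_force: [-0.3, 0.1, -4.7]
gripper_width: 58.1
finger_force: 88.0
```

```bash
python3 - <<'E'
from h import *
go((496,-195,190)); 
a=save('side_4')['pixels'];b=save('top_4')['pixels']
f=lambda x,w,h:cv2.resize(x,(w,h),interpolation=cv2.INTER_CUBIC)
im=np.hstack([f(a[120:230,270:380],400,400),f(b[200:310,340:450],400,400)])
im=np.clip(im.astype(float)*1.2,0,255).astype(np.uint8)
cv2.imwrite('pics/crop4.png',im)
E
```

```text
t 4.8 tcp [ 494.5 -195.5  187.2] offset [ 0.023 -0.02  -0.056] len 3.2 xyaw -21.62 tilt 0.19 F [-0.3  0.1 -4.7] T [ 0.04  0.   -0.02] w 58.1 ff 88.0 q [-0.48 -0.09  1.98  0.    1.25  1.47]
```

View pics/crop4.png

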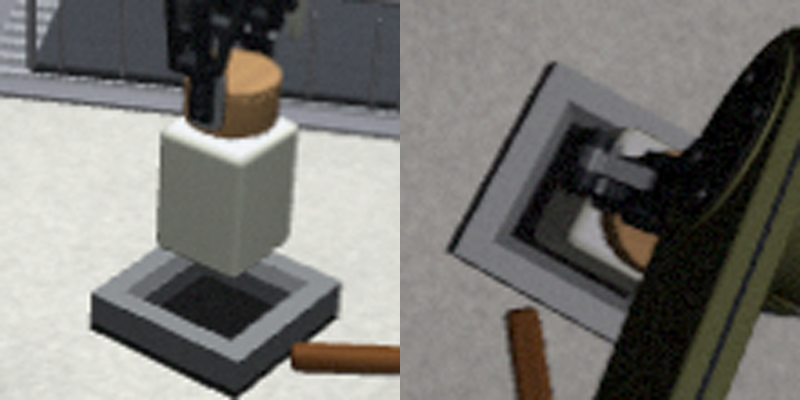

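The side crop shows the jar hanging upright, squarely above the recess: bottom corners (158,246), (232,276), (293,238). The top crop shows shoulder edges roughly parallel to the recess. Quick check of angle and centre.

```bash
python3 - <<'E'
from h import *
s=load('side_4');t=load('top_4');k=400/110
S=lambda p,z:atz(s,((p[0]+.5)/k-.5+270,(p[1]+.5)/k-.5+120),z)
T=lambda p,z:atz(t,((p[0]-400+.5)/k-.5+340,(p[1]+.5)/k-.5+200),z)
def ang(a,b): d=b-a; return np.degrees(np.arctan2(d[1],d[0])).round(1)%90, np.hypot(*d[:2]).round(1)
l,f,r=[S(p,66) for p in((157,248),(233,278),(294,240))]; print(l,f,r,ang(l,f),ang(f,r),'c',(l+r)/2)
l,f,r=[S(p,156) for p in((160,130),(240,166),(299,127))]; print(l,f,r,ang(l,f),ang(f,r),'c',(l+r)/2)
a,b,c=[T(p,156) for p in((624,126),(568,240),(642,275))]; print(a,b,c,ang(a,b),ang(b,c))
a,b,c,d=[T(p,30) for p in((554,62),(448,252),(566,100),(496,240))]; print('brace',ang(a,b),ang(c,d))
E
```

```text
[ 536.6 -178.8   66. ] [ 483.4 -155.    66. ] [ 450.  -207.7   66. ] (np.float64(65.9), np.float64(58.3)) (np.float64(57.599999999999994), np.float64(62.4)) c [ 493.3  -193.25   66.  ]
[ 537.4 -176.1  156. ] [ 482.7 -143.7  156. ] [ 452.5 -199.2  156. ] (np.float64(59.400000000000006), np.float64(63.6)) (np.float64(61.400000000000006), np.float64(63.2)) c [ 494.95 -187.65  156.  ]
[ 536.1 -176.7  156. ] [ 481.1 -149.8  156. ] [ 465.2 -184.9  156. ] (np.float64(63.900000000000006), np.float64(61.2)) (np.float64(65.6), np.float64(38.5))
brace (np.float64(61.19999999999999), np.float64(119.6)) (np.float64(63.69999999999999), np.float64(85.9))
```

Emit:
send_rows:
  motion:
    - {"offset": [0.03, -0.01, 0.25], "yaw": 0, "jaw": 1}
    - {"offset": [0.03, -0.01, 0.5], "yaw": 0, "jaw": 1}
    - {"offset": [0.03, -0.01, 0.7], "yaw": 0, "jaw": 1}
    - {"offset": [0.03, -0.01, 0.8], "yaw": 0, "jaw": 1}
    - {"offset": [0.03, -0.01, 0.86], "yaw": 0, "jaw": 1}

```text
t: 5.4
tcp_pos: [496.6, -194.7, 144.5]
eef_rot: [-3.086, 0.586, 0.003]
ft_force: [1.3, 0.1, -4.5]
gripper_width: 58.1
finger_force: 88.0
```

```bash
python3 - <<'E'
from h import *
go((496,-195.5,127.6))
E
```

```text
t 5.4 tcp [ 496.6 -194.7  144.5] offset [-0.005  0.019  0.338] len 16.9 xyaw -21.51 tilt 0.11 F [ 1.3  0.1 -4.5] T [-0.01  0.01  0.04] w 58.1 ff 88.0 q [-0.47 -0.04  2.01 -0.    1.17  1.47]
```

No contact yet, with the jar's bottom already inside the bevel. Going on gently.

Emit:
send_rows:
  motion:
    - {"offset": [0, 0, 0.06], "yaw": 0, "jaw": 1}
    - {"offset": [0, 0, 0.12], "yaw": 0, "jaw": 1}
    - {"offset": [0, 0, 0.18], "yaw": 0, "jaw": 1}
    - {"offset": [0, 0, 0.24], "yaw": 0, "jaw": 1}

```text
t: 5.8
tcp_pos: [497.3, -195.4, 133.9]
eef_rot: [3.086, -0.587, 0.001]
ft_force: [0.0, -0.1, -4.8]
gripper_width: 57.8
finger_force: 88.0
```

Emit:
send_rows:
  motion:
    - {"offset": [0, 0, 0.04], "yaw": 0, "jaw": 1}
    - {"offset": [0, 0, 0.08], "yaw": 0, "jaw": 1}
    - {"offset": [0, 0, 0.1], "yaw": 0, "jaw": 1}

```text
t: 6.1
tcp_pos: [497.0, -195.2, 128.6]
eef_rot: [-3.086, 0.587, 0.0]
ft_force: [-0.3, 0.0, -4.2]
gripper_width: 58.4
finger_force: 88.0
```

```bash
python3 - <<'E'
from h import *
go((496,-195.5,127.6))
E
```

```text
t 6.1 tcp [ 497.  -195.2  128.6] offset [-0.017  0.013  0.02 ] len 1.5 xyaw -21.54 tilt 0.02 F [-0.3  0.  -4.2] T [-0.01  0.02 -0.03] w 58.4 ff 88.0 q [-0.47 -0.02  2.02  0.    1.14  1.47]
```

Emit:
send_rows:
  motion:
    - {"offset": [0, 0, 0.02], "yaw": 0, "jaw": 1}
    - {"offset": [0, 0, 0.04], "yaw": 0, "jaw": 1}

```text
t: 6.3
tcp_pos: [497.6, -195.3, 127.7]
eef_rot: [-3.086, 0.587, -0.001]
ft_force: [-2.0, 1.0, 2.3]
gripper_width: 58.1
finger_force: 88.6
```

Emit:
send_rows:
  motion:
    - {"offset": [0, 0, 0.02], "yaw": 0, "jaw": 1}
    - {"offset": [0, 0, 0.03], "yaw": 0, "jaw": 1}
    - {"offset": [0, 0, 0.03], "yaw": 0, "jaw": 1}

```text
t: 6.6
tcp_pos: [498.1, -195.5, 127.7]
eef_rot: [3.086, -0.587, 0.003]
ft_force: [-3.3, 3.2, 6.9]
gripper_width: 58.2
finger_force: 89.2
```

```bash
python3 - <<'E'
from h import *
go((496,-195.5,127.6))
E
```

```text
t 6.6 tcp [ 498.1 -195.5  127.7] offset [-0.039  0.015  0.002] len 2.1 xyaw -21.53 tilt 0.12 F [-3.3  3.2  6.9] T [ 0.33  0.63 -0.06] w 58.2 ff 89.2 q [-0.47 -0.02  2.02  0.    1.14  1.47]
```

Contact is exactly at the expected seat height. One firmer press to make sure.

Emit:
send_rows:
  motion:
    - {"offset": [0, 0, 0.03], "yaw": 0, "jaw": 1}
    - {"offset": [0, 0, 0.06], "yaw": 0, "jaw": 1}
    - {"offset": [0, 0, 0.06], "yaw": 0, "jaw": 1}

```text
t: 6.9
tcp_pos: [499.4, -196.1, 127.7]
eef_rot: [3.085, -0.587, 0.008]
ft_force: [-6.3, 4.3, 17.6]
gripper_width: 58.3
finger_force: 90.3
```

```bash
python3 - <<'E'
from h import *
go((496,-195.5,127.6))
a=save('side_5')['pixels'];b=save('top_5')['pixels']
f=lambda x,w,h:cv2.resize(x,(w,h),interpolation=cv2.INTER_CUBIC)
im=np.hstack([f(a[130:240,270:380],400,400),f(b[200:310,340:450],400,400)])
im=np.clip(im.astype(float)*1.3,0,255).astype(np.uint8)
cv2.imwrite('pics/crop5.png',im)
E
```

```text
t 6.9 tcp [ 499.4 -196.1  127.7] offset [-0.067  0.014  0.002] len 3.4 xyaw -21.53 tilt 0.28 F [-6.3  4.3 17.6] T [ 0.75  1.18 -0.01] w 58.3 ff 90.3 q [-0.47 -0.02  2.02  0.    1.14  1.47]
```

View pics/crop5.png

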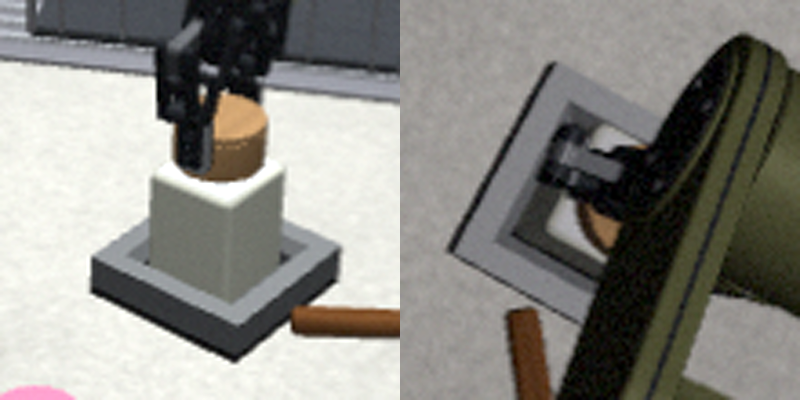

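The jar stands in the recess: its body enters the block around (230,300), squarely. z stayed at 127.7 from 7 to 18 N, so it is home. I'll ease the press and unscrew anticlockwise (negative tool yaw).

Emit:
send_rows:
  motion:
    - {"offset": [0, 0, -0.06], "yaw": 0, "jaw": 1}
    - {"offset": [0, 0, -0.06], "yaw": -1, "jaw": 1}
    - {"offset": [0, 0, -0.06], "yaw": -2, "jaw": 1}
    - {"offset": [0, 0, -0.06], "yaw": -3, "jaw": 1}
    - {"offset": [0, 0, -0.06], "yaw": -4, "jaw": 1}

```text
t: 7.5
tcp_pos: [498.6, -196.3, 127.5]
eef_rot: [3.139, -0.038, 0.006]
ft_force: [-0.1, 0.3, 4.1]
gripper_width: 58.1
finger_force: 88.7
```

```bash
python3 - <<'E'
from h import *
go((496,-195.5,127.6))
E
```

```text
t 7.5 tcp [ 498.6 -196.3  127.5] offset [-0.053 -0.014 -0.003] len 2.8 xyaw -1.38 tilt 0.27 F [-0.1  0.3  4.1] T [-0.23  0.13 -0.28] w 58.1 ff 88.7 q [-0.47 -0.02  2.02 -0.    1.14  1.12]
```

Emit:
send_rows:
  motion:
    - {"offset": [0, 0, 0], "yaw": -1, "jaw": 1}
    - {"offset": [0, 0, 0], "yaw": -2, "jaw": 1}
    - {"offset": [0, 0, 0], "yaw": -3, "jaw": 1}
    - {"offset": [0, 0, 0], "yaw": -4, "jaw": 1}
    - {"offset": [0, 0, 0], "yaw": -5, "jaw": 1}

```text
t: 8.0
tcp_pos: [498.7, -196.2, 127.5]
eef_rot: [3.072, 0.642, 0.006]
ft_force: [-1.1, -0.9, 4.3]
gripper_width: 57.9
finger_force: 88.7
```

```bash
python3 - <<'E'
from h import *
go((496,-195.5,127.6))
E
```

```text
t 8.0 tcp [ 498.7 -196.2  127.5] offset [-0.044 -0.035 -0.002] len 2.8 xyaw 23.61 tilt 0.28 F [-1.1 -0.9  4.3] T [-0.11  0.07 -0.29] w 57.9 ff 88.7 q [-0.47 -0.02  2.02 -0.    1.14  0.68]
```

Emit:
send_rows:
  motion:
    - {"offset": [0, 0, 0], "yaw": -1, "jaw": 1}
    - {"offset": [0, 0, 0], "yaw": -2, "jaw": 1}
    - {"offset": [0, 0, 0], "yaw": -3, "jaw": 1}
    - {"offset": [0, 0, 0], "yaw": -3, "jaw": 1}

```text
t: 8.4
tcp_pos: [498.8, -196.2, 127.7]
eef_rot: [2.962, 1.036, 0.005]
ft_force: [-1.1, 0.8, 5.2]
gripper_width: 57.9
finger_force: 89.1
```

```bash
python3 - <<'E'
from h import *
go((496,-195.5,127.6))
E
```

```text
t 8.4 tcp [ 498.8 -196.2  127.7] offset [-0.035 -0.046  0.003] len 2.9 xyaw 38.55 tilt 0.28 F [-1.1  0.8  5.2] T [-0.    0.04  0.12] w 57.9 ff 89.1 q [-0.47 -0.02  2.02 -0.    1.14  0.42]
```

Emit:
send_rows:
  motion:
    - {"offset": [0, 0, 0], "yaw": -0.7, "jaw": 1}
    - {"offset": [0, 0, 0], "yaw": -1.4, "jaw": 1}
    - {"offset": [0, 0, 0], "yaw": -2, "jaw": 1}

```text
t: 8.7
tcp_pos: [499.5, -196.4, 129.2]
eef_rot: [2.859, 1.29, 0.006]
ft_force: [-2.0, 0.8, 10.4]
gripper_width: 58.1
finger_force: 89.5
```

```bash
python3 - <<'E'
from h import *
go((496,-195.5,127.6))
E
```

```text
t 8.7 tcp [ 499.5 -196.4  129.2] offset [-0.032 -0.065  0.031] len 3.9 xyaw 48.58 tilt 0.37 F [-2.   0.8 10.4] T [ 0.21  0.28 -0.07] w 58.1 ff 89.5 q [-0.47 -0.02  2.02  0.    1.14  0.25]
```

Emit:
send_rows:
  motion:
    - {"offset": [0, 0, 0], "yaw": -0.7, "jaw": 1}
    - {"offset": [0, 0, 0], "yaw": -1.4, "jaw": 1}

```text
t: 8.9
tcp_pos: [499.8, -196.5, 129.3]
eef_rot: [2.774, 1.462, 0.007]
ft_force: [-0.9, 0.9, 10.4]
gripper_width: 57.7
finger_force: 89.5
```

```bash
python3 - <<'E'
from h import *
go((496,-195.5,127.6))
E
```

```text
t 8.9 tcp [ 499.8 -196.5  129.3] offset [-0.025 -0.074  0.033] len 4.2 xyaw 55.59 tilt 0.42 F [-0.9  0.9 10.4] T [ 0.13  0.14 -0.06] w 57.7 ff 89.5 q [-0.47 -0.02  2.02  0.    1.14  0.13]
```

The thread has let go: the torque dropped to about zero and the cap rose 1.5 mm, at 77° of tool turn including the jar's play. I stop turning and lift.

Emit:
send_rows:
  motion:
    - {"offset": [0, 0, -0.05], "yaw": 0, "jaw": 1}
    - {"offset": [0, 0, -0.1], "yaw": 0, "jaw": 1}
    - {"offset": [0, 0, -0.15], "yaw": 0, "jaw": 1}
    - {"offset": [0, 0, -0.2], "yaw": 0, "jaw": 1}

```text
t: 9.3
tcp_pos: [497.0, -195.2, 135.0]
eef_rot: [-2.781, -1.462, 0.0]
ft_force: [0.9, -1.5, -1.5]
gripper_width: 57.8
finger_force: 88.5
```

```bash
python3 - <<'E'
from h import *
go((496.5,-195.5,173.6))
E
```

```text
t 9.3 tcp [ 497.  -195.2  135. ] offset [-0.01  -0.006 -0.771] len 38.6 xyaw 55.45 tilt 0.01 F [ 0.9 -1.5 -1.5] T [-0.11 -0.14 -0.  ] w 57.8 ff 88.5 q [-0.47 -0.03  2.01 -0.    1.15  0.13]
```

The force is that of the cap alone, so it is free. Raising it the rest of the way.

Emit:
send_rows:
  motion:
    - {"offset": [0, 0, -0.15], "yaw": 0, "jaw": 1}
    - {"offset": [0, 0, -0.35], "yaw": 0, "jaw": 1}
    - {"offset": [0, 0, -0.55], "yaw": 0, "jaw": 1}
    - {"offset": [0, 0, -0.7], "yaw": 0, "jaw": 1}
    - {"offset": [0, 0, -0.77], "yaw": 0, "jaw": 1}

```text
t: 9.8
tcp_pos: [497.7, -195.5, 175.5]
eef_rot: [2.779, 1.461, 0.002]
ft_force: [0.2, 1.2, -0.4]
gripper_width: 58.3
finger_force: 88.4
```

Emit:
send_rows:
  motion:
    - {"offset": [0, 0, 0], "yaw": 0, "jaw": 1}
    - {"offset": [0, 0, 0], "yaw": 0, "jaw": 1}
    - {"offset": [0, 0, 0], "yaw": 0, "jaw": 1}

```text
t: 10.1
tcp_pos: [496.8, -195.1, 173.2]
eef_rot: [-2.78, -1.461, 0.001]
ft_force: [-0.7, 0.2, -0.3]
gripper_width: 57.8
finger_force: 88.4
```

```bash
python3 - <<'E'
from h import *
go((497,-195.5,173.6))
a=save('side_6')['pixels'];b=save('top_6')['pixels']
f=lambda x,w,h:cv2.resize(x,(w,h),interpolation=cv2.INTER_CUBIC)
im=np.hstack([f(a[120:230,270:380],400,400),f(b[200:310,340:450],400,400)])
im=np.clip(im.astype(float)*1.3,0,255).astype(np.uint8)
cv2.imwrite('pics/crop6.png',im)
s=load('side_6');P=proj(s,[(497,-195.5,z) for z in(148,128,96)]);print((P-[270,120])*400/110)
E
```

```text
t 10.1 tcp [ 496.8 -195.1  173.2] offset [-0.005  0.008 -0.008] len 0.6 xyaw 55.46 tilt 0.06 F [-0.7  0.2 -0.3] T [-0.03  0.05 -0.06] w 57.8 ff 88.4 q [-0.47 -0.07  1.99  0.    1.23  0.13]
[[226.18181818 131.63636364]
 [224.36363636 158.90909091]
 [221.81818182 201.45454545]]
```

View pics/crop6.png

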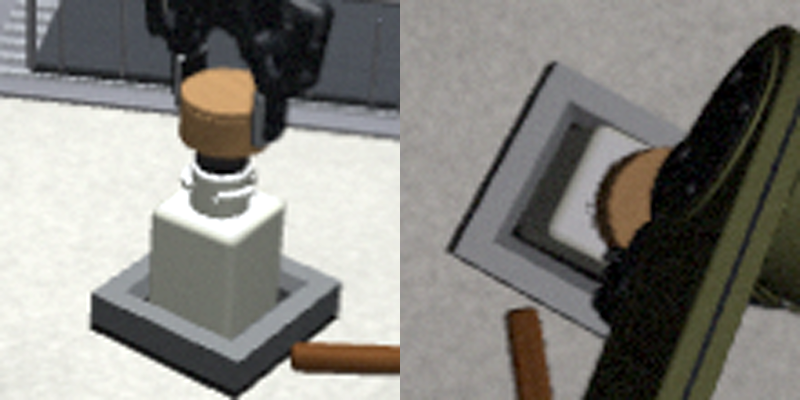

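The cap is held level above the open mouth (cap rim front at (218,157), neck at (220,190)), and the jar is standing in the brace. Quick check of the centring.

```bash
python3 - <<'E'
from h import *
s=load('side_6');t=load('top_6');k=400/110
S=lambda p,z:atz(s,((p[0]+.5)/k-.5+270,(p[1]+.5)/k-.5+120),z)
T=lambda p,z:atz(t,((p[0]-400+.5)/k-.5+340,(p[1]+.5)/k-.5+200),z)
print('shoulder c',(S((150,213),96)+S((286,206),96))/2, 'top edge corners',T((598,124),96),T((548,242),96))
g=s['pixels'].mean(2)
for v in (172,174,175,176): print(v,g[v,318:346].astype(int))
print(proj(s,[(497,-195.5,z) for z in (128,115,105,96)]))
E
```

```text
shoulder c [ 498.95 -186.65   96.  ] top edge corners [ 539.6 -177.9   96. ] [ 479.  -152.3   96. ]
172 [184 199 197 168 134  83  84  83  86  85  88  91 114 117 121 143 145 171
 195 197 195 156 177 188 179 180 180 183]
174 [203 202 202 200 109  80  83  85  86  87 116 138 126 128 128 128 108 108
 100  97 126 198 199 203 202 202 201 198]
175 [203 203 201 198 108  81  83  84  85  85  96 139  89  91  95  92  90  92
  88  90 147 203 203 203 203 202 202 202]
176 [202 202 203 201 139  82  83  84  85  87  90  93  90  90  93  90  91  89
  87  92 149 201 201 202 201 202 199 196]
[[331.7 163.7]
 [331.5 168.5]
 [331.2 172.1]
 [331.  175.4]]
```

The jar sits about 2 mm further in x than the cap. A small shift, let it settle, then hand in.

Emit:
send_rows:
  motion:
    - {"offset": [0.02, 0.02, 0], "yaw": 0, "jaw": 1}
    - {"offset": [0.02, 0.02, 0], "yaw": 0, "jaw": 1}
    - {"offset": [0.02, 0.02, 0], "yaw": 0, "jaw": 1}
    - {"offset": [0.02, 0.02, 0], "yaw": 0, "jaw": 1}
    - {"offset": [0.02, 0.02, 0], "yaw": 0, "jaw": 1}

```text
t: 10.7
tcp_pos: [498.5, -195.0, 173.8]
eef_rot: [-2.781, -1.462, 0.0]
ft_force: [0.4, 0.5, -0.1]
gripper_width: 58.1
finger_force: 88.4
```

```bash
python3 - <<'E'
from h import *
go((498.5,-195,173.6)); print(job_done())
E
```

```text
t 10.7 tcp [ 498.5 -195.   173.8] offset [-0.001 -0.     0.004] len 0.2 xyaw 55.46 tilt 0.0 F [ 0.4  0.5 -0.1] T [-0.01 -0.04 -0.04] w 58.1 ff 88.4 q [-0.47 -0.07  1.98 -0.    1.23  0.13]
the job is handed in; nothing more can be done
None
```

The job is handed in after 10.7 s, verdict unknown: the tall square jar stands fully pressed home in the brace, with its cap unscrewed and held level and still about 20 mm above the mouth.

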